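Press a bush home with bench locking pliers

ROBOT

A 6-joint arm with a two-finger parallel gripper is mounted at the origin on a cart in front of the work surface, level with it; the furniture and walls round the work are solid. World frame = base frame: x ahead of the robot, y to its left, z up, the work surface at z = 0. Lengths are in m, angles in rad, forces in N, time in s.
With the tool pointing down it reaches from about 0.2 to 0.875 m from the base axis. Payload 3.4 kg.
Tool frame: the origin (TCP) lies between the finger pads; the fingertips stand 25 mm ahead of it and the grasp point (between the pads) lies 6 mm ahead of it (r.nose_length is the z of the fingertips in the tool frame, in m); z points along the fingers, x is the direction in which the jaws open and shut, and the axes are right-handed (so a half turn about z gives the same grasp; the last joint's range is limited). The gripper opens to 94 mm and grips with 3 to 60 N. Pads are 16 mm wide; open, the fingers measure 119 mm over their backs; the gripper's body (75 mm by 177 mm) begins 78 mm behind the grasp point.
Start: joints at [1.059, 0.276, 1.505, -0, 1.361, -0.121], TCP at [0.219, 0.532, 0.23] pointing down, gripper open.
Joint ranges: [-2.89, 2.89], [-0.75, 2.08], [0.22, 2.7], [-1.18, 4.32], [0.11, 2.71], [-2.7, 2.7]. Speed limits (rad/s): [2.57, 2.57, 3.14, 3.14, 3.14, 3.14].

INTERFACE

Orientations are given as a unit quaternion [w, x, y, z].
In Python, from plant import r, gripper_to, inverse_kinematics, vision, models, telemetry gives the robot as it stands. Calls block until the motion is done:
- r.move_to(position, orientation): joint-space move of the TCP to a pose.
- r.move_l(position, rot=None, vel=0.15, guard=None): straight line of the TCP; rot=None keeps the orientation; vel is the mean speed in m/s. With guard (N) it stops when the force on the tool has changed by that much, and returns True; else False.
- r.movej(angles): joint-space move.
- gripper_to(opening, f_grip=None): finger opening in m; f_grip is the grip in N (None keeps the last); returns when the fingers have stopped.
- r.hold(seconds).
- inverse_kinematics(position, orientation): joint angles nearest the present ones, or None.
- vision.snapshot(name): name is "scene" or "top" or "wrist"; returns the picture (400x640x3 uint8, red, green, blue); there is no depth.
- vision.get_calibration(name): a dict with "fx", "fy", "cx", "cy" (pixels), "D" ([k1, k2, p1, p2, k3] as OpenCV has them; the pictures are not rectified), "position" and "orientation" of the camera in the world. Camera axes: x right, y down, z forward; pixel columns grow to the right and rows downward; lengths in m; the calibration is good to about 2 mm. A picture is of the moment at which its call begins: read the wrist's pose just before it. get_calibration takes no time and is no camera call; for the wrist camera it gives the pose at the moment of the call.
A pose or a line that the arm cannot do raises r.PlanningError and nothing moves.
- r.sign_off(): hands the job in, once; it reports no verdict.
Trained networks look in the newest picture that a camera, given by its name, has taken for a name from the list of things; names that differ only in an ending like _2 or _b are one class to them, and where a whole thing is asked for, a point or a joint stands for the part that bears it (a point fixed in the world has none). Each returns a list of dicts, best first, with "score" (0 to 1); they miss things now and then, are a little off and sometimes report something else, mostly with a low value. They report only what shows in the picture. A call takes as long as a camera call. They do not tell look-alikes from the thing itself.
- models.boxes_of(thing, camera): "at" ([x, y, z] in m, in world coordinates, good to about 4 mm: the middle of the surface that is visible of it).
- models.regions_of(thing, camera): "pixels" (400x640 bool, what is visible of it).
- models.mark_of(thing, camera): "at" ([x, y, z] in m, in world coordinates, good to about 4 mm: a listed point, or the origin of a listed thing).
Readings, each from a call of its own:
- telemetry.current_t(): time.
- telemetry.current_joints(): joint angles.
- telemetry.current_dq(): joint speeds.
- telemetry.current_joint_efforts(): joint torques, N m.
- telemetry.current_ee_pos(): TCP position.
- telemetry.current_tool_rot(): TCP orientation.
- telemetry.current_wrist_force(): force on the tool from outside, world axes, zero at the start.
- telemetry.current_torque(): the same for the moment, N m.
- telemetry.current_opening(): finger opening in m.
Only numpy, scipy, OpenCV 4.12 (cv2) and the standard library are available. Lean on these libraries where they do the work, as an engineer would, in place of code of your own. Each camera call takes 0.05 s, during which the arm holds its last target.

TASK

Use the bench-mounted locking pliers to press the brass bush home in the aluminium block: squeeze the black-gripped handle down until it snaps over centre and stays locked by itself with your hand off it. Then open the pliers again by pulling their red-tipped release lever up (not by prying the handle), let the lever go, and leave the block in its nest with the pliers standing open. Feel for the snap and do not lean on the handle once it is home; leave the things lying around alone.

Things in the scene. Friction and masses are not known exactly. Their poses are not given: they have to be found in the camera images.
- pliers: Bench-mounted locking pliers on a bolted-down blue base plate 205 x 70 x 8 mm. Origin on the desk below the moving handle's pivot; x along the pliers toward the jaws (handles toward -x), y across, z up. Fixed steel lower handle x -125 to 25, z 42 to 58 mm, 20 mm wide, adjusting-screw knob to x -141. Nest of the block: x 65 mm, floor z 58, walls to z 66 mm.
- handle: Moving upper handle with black ribbed grip, 22 mm wide (y), 16 thick, 112 mm long from its pivot (origin, 92 mm above the desk). Turns in the pliers' x-z plane: open, it slants up toward -x by 0.38 to 0.45 rad (stop). Locked, it lies within 0.15 rad of level: the unseen adjusting screw sets where, so it must be felt. The fingers' force on it must stay below 20 N.
- handle_grip (a point): Point to press down: top of the black grip, 92 mm from the pivot, z 86 to 114 mm when locked, 133 to 140 mm open. The spring and bush resist, with 7 to 10 N near the end (more if the fingers drag along the grip); it falls off quickly toward the over-centre point, 2 to 3 mm above the solid end stop; past that the spring pulls the handle down and holds it. Let go before that, it springs open.
- lever: Yellow release lever between the handles, red tab at its end; origin on its pivot at x -10, z 66 mm of the pliers. Turns in the x-z plane from level (rest) up to 0.60 rad (stop); a light spring returns it. Its cam lifts the locked handle back over centre: after 2 to 53 mm of free travel at the tab the pull grows by a few N, then the handle springs open by itself, with the tab 6 to 60 mm up.
- lever_tab (a point): Middle of the top face of the red tab on the release lever, to be pinched across y: tab 28 mm (x) by 12 mm (y) by 26 mm (z), 140 mm from the lever's pivot. At rest at x -150, z 83 mm of the pliers; it swings up on an arc about the lever's origin.
- block: Loose aluminium block 30 x 30 x 20 mm in the nest on the lower jaw; origin at the centre of its underside.
- bush (a joint): Height (m) by which the brass bush, 12 mm diameter, stands proud of the block's top: 0 is flush. It starts at 3.6 to 4.8 mm and slides with friction (about 7 N); closing the pliers leaves it 0 to 1.5 mm proud.
- driver_blue: Loose screwdriver with blue handle, 170 mm long, beside the pliers. Bystander. Origin centre of underside.
- board_1: Loose small blue circuit board 30 x 45 x 10 mm. Bystander. Origin centre of underside.
- solder_spool: Loose spool of solder, 52 mm diameter, 35 mm tall. Bystander. Origin centre of underside.
Mind the look-alikes: they are no part of the job. Several things have the shape of the block; the one meant has the colours described above.

How it is judged:
On the way, in this order (a step that is already met when the one before it is completed fails the run):
1. the handle is locked down by itself, untouched, its grip point less than 118 mm above the desk, and the bush within 2 mm of flush (z of handle_grip in the frame of pliers below 0.118 m and value of joint bush below 0.002 m and contact force between the fingers and handle below 0.2 N and z of block in the frame of pliers between 0.055 and 0.062 m and x of block in the frame of pliers between 0.06 and 0.07 m), for 0.3 s.
2. the pliers are sprung open by the raised release lever (tab 4 mm or more above rest, handle's grip point above 124 mm) with no hand on the handle (z of handle_grip in the frame of pliers above 0.124 m and z of lever_tab in the frame of pliers above 0.087 m and contact force between the fingers and handle below 0.2 N), for 0.05 s.
At the end, for the whole second after the job is handed in: The bush is within 2 mm of flush, the block is still in its nest (within 5 mm along the pliers and 4 mm in height) and at rest, the handle stands open with its grip point more than 128 mm above the desk, and the release lever is let go and back within 5 mm of rest (z of handle_grip in the frame of pliers above 0.128 m and z of lever_tab in the frame of pliers below 0.088 m and value of joint bush below 0.002 m and linear speed of block below 0.02 m/s and linear speed of handle below 0.05 m/s and z of block in the frame of pliers between 0.055 and 0.062 m and x of block in the frame of pliers between 0.06 and 0.07 m); the robot touches nothing.
It fails at once if the fingers press on the moving handle with more than 20 N (contact force between the fingers and handle above 20 N).
It fails at once if the blue screwdriver is moved more than 20 mm (distance of driver_blue from where it was at the start of the episode above 0.02 m).
It fails at once if the small circuit board is moved more than 20 mm (distance of board_1 from where it was at the start of the episode above 0.02 m).
It fails at once if the solder spool is moved more than 20 mm (distance of solder_spool from where it was at the start of the episode above 0.02 m).
It also fails if it takes over 66 s, if anything falls off the work surface, if the arm or the gripper's body presses on something with over 40 N, if the wrist force passes 120 N, or if a joint passes its speed limit or range.

## Working session

There is one attempt and no reset: what is moved stays moved. The work goes in short steps, each a Python script; the robot and the scene stay as the last script left them, time stands still between calls to the robot, and variables do not carry over. Pictures are saved under pics/ and viewed, and the job is handed in when it is done.

```bash
ls; mkdir -p pics; python3 - <<'E'
from plant import r, vision, models, telemetry
import cv2
for c in ["scene","top","wrist"]:
    im=vision.snapshot(c); cv2.imwrite(f"pics/{c}0.png",im[:,:,::-1])
    for t in ["pliers","handle_grip","lever_tab","handle","lever","block"]:
        for d in models.mark_of(t,c)[:2]: print(c,t,[round(float(v),4) for v in d["at"]],round(d["score"],2))
for c in ["scene","top"]:
    k=vision.get_calibration(c); print(c,k["position"],k["orientation"],k["fx"])
print(telemetry.current_t(),telemetry.current_tool_rot(),r.nose_length)
E
```

```text
pics
scene pliers [0.5197, 0.11, -0.0007] 0.91
scene handle_grip [0.5023, 0.0308, 0.1391] 0.93
scene handle_grip [0.6154, 0.1468, -0.0021] 0.73
scene lever_tab [0.488, -0.0335, 0.0812] 0.92
scene handle [0.5121, 0.1117, 0.0898] 0.87
scene lever [0.5141, 0.0982, 0.0658] 0.64
scene block [0.3964, 0.3242, -0.0059] 0.98
scene block [0.3714, 0.228, 0.0008] 0.8
top pliers [0.5161, 0.1131, -0.0013] 0.83
top handle_grip [0.5014, 0.0289, 0.136] 0.98
top lever_tab [0.4856, -0.0374, 0.0817] 0.7
top lever [0.5, 0.0308, 0.1372] 0.43
top block [0.408, -0.0295, 0.0023] 0.67
top block [0.522, 0.1754, 0.06] 0.62
wrist block [0.3962, 0.3202, -0.0035] 0.88
wrist block [0.3743, 0.2282, 0.0004] 0.37
scene [-0.16286133  0.5383623   0.68859776] [ 0.22028043 -0.42580885  0.77857332 -0.404953  ] 509.6039267090144
top [0.46524883 0.10060212 0.94268154] [ 0.01174934 -0.70429396  0.70947549 -0.02182899] 382.9111184046274
1.05 [-2.09239659e-05  8.30943663e-01  5.56356564e-01  4.71448269e-05] 0.025
```

View pics/scene0.png

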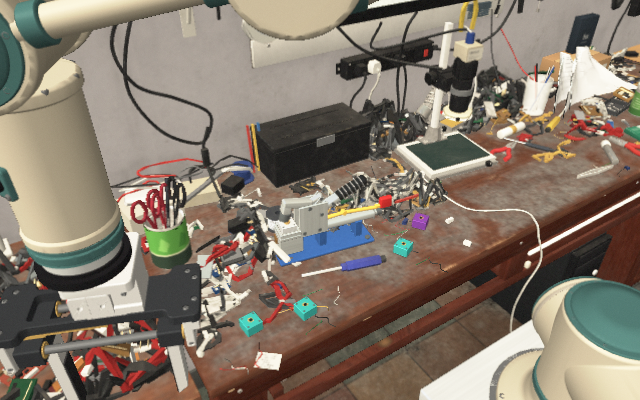

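View pics/top0.png

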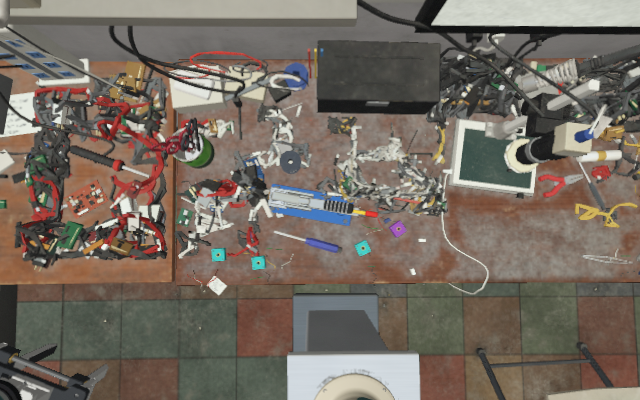

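The pliers' jaws point about +y in the world (yaw about 78°). The grip and tab marks agree with the stated geometry. Next I'll hover above the handle and refine with the wrist camera.

```bash
cat > h.py <<'E'
from plant import r, gripper_to, inverse_kinematics, vision, models, telemetry
import numpy as np, cv2
from scipy.spatial.transform import Rotation as R
def quat(yaw,tilt=0.0,flip=1):
    # tool x along +-pliers y, z down tilted by `tilt` about pliers y
    u=np.array([np.cos(yaw),np.sin(yaw),0]); v=np.array([-np.sin(yaw),np.cos(yaw),0])*flip
    z=np.array([0,0,-1.])*np.cos(tilt)+u*np.sin(tilt)
    y=np.cross(z,v); q=R.from_matrix(np.array([v,y,z]).T).as_quat(); return np.array([q[3],*q[:3]])
E
python3 - <<'E'
from h import *
q=None
for f in (1,-1):
    s=inverse_kinematics([0.502,0.03,0.30],quat(np.radians(78),0,f)); print(f,s)
    if s is not None and (q is None or abs(s[5])<abs(q[1][5])): q=(f,s)
print(q[0])
r.move_to([0.502,0.0,0.30],quat(np.radians(78),0,q[0]))
gripper_to(0.0)
cal=vision.get_calibration("wrist")
im=vision.snapshot("wrist"); cv2.imwrite("pics/w1.png",im[:,:,::-1])
print(cal["position"],cal["orientation"],telemetry.current_t(),telemetry.current_opening(),telemetry.current_wrist_force())
for c in ("wrist","scene","top"):
    if c!="wrist": cv2.imwrite(f"pics/{c}1.png",vision.snapshot(c)[:,:,::-1])
    for t in ["pliers","handle_grip","lever_tab","handle","lever","block"]:
        for d in models.mark_of(t,c)[:2]: print(c,t,[round(float(v),4) for v in d["at"]],round(d["score"],2))
E
```

```text
1 None
-1 [-7.87526567e-02  1.33082035e-01  1.52190515e+00 -4.44089210e-16
  1.48660546e+00  1.30686854e-01]
-1
[0.51582009 0.06348919 0.4548173 ] [ 0.11372721  0.98801533 -0.10368156 -0.01191466] 4.6917 0.00022481338576421883 [-0.69559679 -0.14183134  0.03998459]
wrist pliers [0.5122, 0.1101, -0.0055] 0.68
wrist handle_grip [0.5006, 0.0297, 0.1429] 0.78
wrist lever_tab [0.4831, -0.0327, 0.0774] 0.79
wrist block [0.3738, 0.2267, 0.0015] 0.91
wrist block [0.5251, 0.1738, 0.057] 0.68
scene pliers [0.5174, 0.1102, -0.0029] 0.64
scene handle_grip [0.5058, 0.0307, 0.1371] 0.91
scene lever_tab [0.4883, -0.0311, 0.0813] 0.55
scene handle [0.5149, 0.1124, 0.0916] 0.56
scene lever [0.5133, 0.0983, 0.0675] 0.83
scene block [0.3955, 0.3241, -0.0001] 0.94
scene block [0.412, -0.0226, -0.0039] 0.84
top pliers [0.5173, 0.1119, -0.002] 0.96
top handle_grip [0.4973, 0.0303, 0.1385] 0.65
top handle [0.5148, 0.1115, 0.0963] 0.75
top block [0.3896, 0.3226, -0.0035] 0.72
top block [0.4511, -0.1085, 0.0037] 0.52
```

View pics/w1.png

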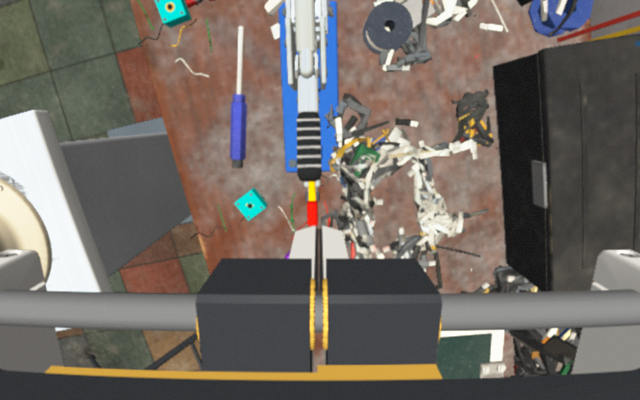

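View pics/scene1.png

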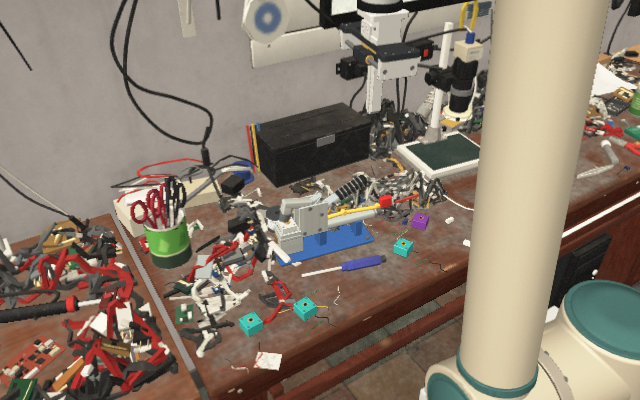

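```bash
python3 - <<'E'
from h import *
cal=vision.get_calibration("wrist")
q=cal["orientation"]; Rm=R.from_quat([*q[1:],q[0]]).as_matrix(); K=np.array([[cal["fx"],0,cal["cx"]],[0,cal["fy"],cal["cy"]],[0,0,1]])
def ray(px,z):
    p=cv2.undistortPoints(np.array([[px]],float),K,np.array(cal["D"]))[0,0]; d=Rm@[p[0],p[1],1]; c=np.array(cal["position"]); return c+d*(z-c[2])/d[2]
for n,px,z in [("grip far",(308.5,114),.115),("grip mid",(309,146),.128),("grip end",(309,180),.142),("tab far",(312,203),.083),("tab near",(312,227),.083),("plate L",(283,0),.008),("plate R",(342,0),.008),("plate l",(287,172),.008),("plate r",(338,172),.008)]:
    print(n,ray(px,z).round(4))
E
```

```text
grip far [0.5076 0.07   0.115 ]
grip mid [0.5022 0.0412 0.128 ]
grip end [0.4962 0.0122 0.142 ]
tab far [ 0.4903 -0.0232  0.083 ]
tab near [ 0.4845 -0.0501  0.083 ]
plate L [0.5037 0.2078 0.008 ]
plate R [0.5719 0.1933 0.008 ]
plate l [0.4622 0.0064 0.008 ]
plate r [ 0.5267 -0.0073  0.008 ]
```

```bash
cat >> h.py <<'E'
YAW=np.radians(78.5); U=np.array([np.cos(YAW),np.sin(YAW),0]); O=np.array([0.5165,0.1115,0]); Q=quat(YAW,0,-1)
def pl(x,z): return O+U*x+np.array([0,0,z])
def tip(a,dz=0,L=.092): return pl(-L*np.cos(a)+.008*np.sin(a), .092+L*np.sin(a)+.008*np.cos(a)+dz+.025)
E
python3 - <<'E'
from h import *
r.move_to(tip(.42,.035),Q)
f0=np.array(telemetry.current_wrist_force()); print(f0,telemetry.current_t())
g=r.move_l(tip(.40,0),vel=0.04,guard=2.0)
f=np.array(telemetry.current_wrist_force())-f0; p=telemetry.current_ee_pos()
print(g,f.round(2),p,telemetry.current_t())
h=p[2]-.025; print("tip z",h)
# a from height
from scipy.optimize import brentq
E
```

```text
[ 0.49309926 -0.17449424  0.76323776] 6.2
True [-0.65 -0.5   2.14] [0.50000913 0.03144732 0.16793619] 6.8917
tip z 0.14293619335206062
```

Contact came at a fingertip height of 143 mm, which fits the open handle. Now I'll press along the arc in small steps while reading the force.

```bash
cat > press.py <<'E'
from h import *
f0=np.array([0.49,-0.17,0.76])
a=0.43; peak=0; drop=0
r.move_l(tip(a),vel=.05)
while a>-0.2:
    fz=(np.array(telemetry.current_wrist_force())-f0)
    # coarse while load is high and rising, fine otherwise
    step=.02 if a>.24 else .011
    a-=step
    r.move_l(tip(a),vel=.03)
    fv=np.array(telemetry.current_wrist_force())-f0; F=np.linalg.norm(fv)
    print(round(a,3),round(tip(a)[2]-.025,4),fv.round(2),round(telemetry.current_ee_pos()[2]-.025,4),round(telemetry.current_t(),2))
    peak=max(peak,fv[2])
    if F>14.5: print("HIGH"); break
    if peak>4 and fv[2]<1.0: print("SNAP?"); break
    if telemetry.current_t()>30: print("time"); break
E
python3 press.py
```

```text
0.41 0.136 [ 0.27 -0.68  4.25] 0.1366 7.41
0.39 0.1344 [0.19 0.91 4.25] 0.135 7.66
0.37 0.1327 [0.23 0.2  5.32] 0.1336 7.91
0.35 0.1311 [0.06 0.61 6.25] 0.1321 8.16
0.33 0.1294 [-0.38  0.69  6.71] 0.1305 8.41
0.31 0.1277 [-0.08  1.1   7.65] 0.1289 8.66
0.29 0.126 [-1.05  0.28  7.02] 0.1272 8.91
0.27 0.1242 [-0.8   0.63  8.13] 0.1255 9.16
0.25 0.1225 [-0.67  0.41  7.54] 0.1238 9.41
0.23 0.1208 [-0.33  1.34  7.07] 0.1221 9.66
0.219 0.1198 [-1.    1.95  8.73] 0.1212 9.91
0.208 0.1188 [-0.99  1.5   9.34] 0.1202 10.16
0.197 0.1179 [-0.42  1.21  8.78] 0.1193 10.41
0.186 0.1169 [-0.06  1.6   8.62] 0.1183 10.66
0.175 0.1159 [-0.26  1.02  8.62] 0.1173 10.91
0.164 0.1149 [0.93 1.48 8.62] 0.1163 11.16
0.153 0.1139 [-0.22  1.19  7.8 ] 0.1153 11.41
0.142 0.1129 [-0.76  0.84  7.91] 0.1143 11.66
0.131 0.1119 [-0.53  2.19  8.79] 0.1132 11.91
0.12 0.111 [1.32 0.5  7.68] 0.1122 12.16
0.109 0.11 [-0.78  1.27  6.87] 0.1111 12.41
0.098 0.109 [-0.22  1.14  6.83] 0.1099 12.66
0.087 0.108 [0.97 1.04 3.04] 0.1085 12.91
0.076 0.107 [-0.45 -0.07 -0.61] 0.106 13.16
SNAP?
```

```bash
cat > ret.py <<'E'
from h import *
r.hold(.2); print(np.array(telemetry.current_wrist_force()), telemetry.current_ee_pos()[2]-.025)
p=np.array(telemetry.current_ee_pos())
r.move_l(p+[0,0,.012],vel=.05); print(np.array(telemetry.current_wrist_force()))
r.move_l(p+[0,0,.10],vel=.2); r.hold(.3)
for c in ("scene","wrist"):
    cv2.imwrite(f"pics/{c}2.png",vision.snapshot(c)[:,:,::-1])
    for t in ["handle_grip","lever_tab","handle","lever"]:
        for d in models.mark_of(t,c)[:2]: print(c,t,[round(float(v),4) for v in d["at"]],round(d["score"],2))
print(telemetry.current_t())
im=cv2.imread("pics/scene2.png")[150:300,220:460]; cv2.imwrite("pics/scene2c.png",cv2.resize(im,None,fx=3,fy=3,interpolation=2))
E
python3 ret.py
```

```text
[-0.17050367  0.05990571 -0.37400252] 0.10634881440085739
[ 0.22536807 -0.30774584 -0.13478657]
scene handle_grip [0.5037, 0.0199, 0.1021] 0.87
scene lever_tab [0.4904, -0.0338, 0.0787] 0.83
scene handle [0.516, 0.1123, 0.093] 0.85
scene lever [0.5123, 0.1009, 0.065] 0.66
scene lever [0.4913, -0.0341, 0.0797] 0.59
wrist handle [0.5126, 0.11, 0.0913] 0.81
15.125
```

View pics/scene2c.png

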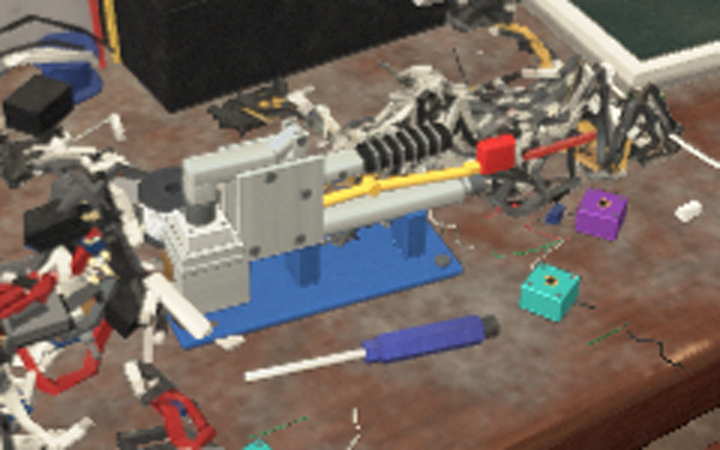

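View pics/wrist2.png

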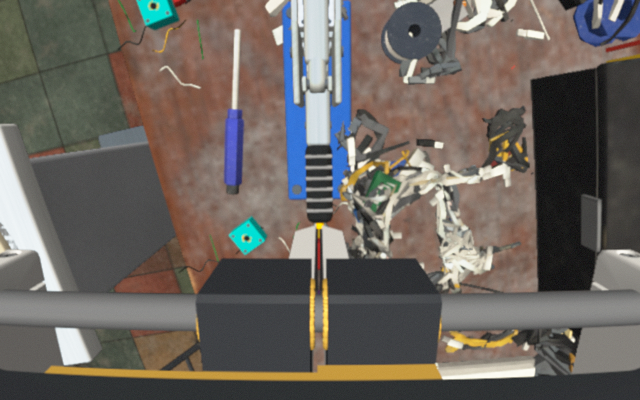

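Locked: the handle lies almost level, with the grip point at about z 0.102 m, and it stayed there with my hand off. Next I'll pinch the release tab.

```bash
cat >> h.py <<'E'
def lev(b,dz=0,off=(-.144,.011)):
    c,s=np.cos(b),np.sin(b)
    g=pl(-.010+off[0]*c+off[1]*s, .066+off[1]*c-off[0]*s+dz)
    q=quat(YAW,-b,-1); zt=R.from_quat([*q[1:],q[0]]).as_matrix()[:,2]
    return g-.006*zt,q
E
python3 - <<'E'
from h import *
for b in (0,.3,.58): print(b,lev(b)[0].round(4),inverse_kinematics(*lev(b)) is not None)
p,q=lev(0,.06)
r.move_l([p[0],p[1],telemetry.current_ee_pos()[2]],vel=.2)
gripper_to(.045,15)
cal=vision.get_calibration("wrist"); im=vision.snapshot("wrist"); cv2.imwrite("pics/w3.png",im[:,:,::-1])
f0=telemetry.current_wrist_force()
r.move_l(p,vel=.15)
g=r.move_l(lev(0)[0],vel=.06,guard=5); print("guard",g,np.array(f0).round(2),telemetry.current_ee_pos(),telemetry.current_t())
im=vision.snapshot("wrist"); cv2.imwrite("pics/w4.png",im[:,:,::-1])
im=vision.snapshot("scene"); cv2.imwrite("pics/s4.png",cv2.resize(im[150:300,220:460,::-1],None,fx=3,fy=3,interpolation=2))
E
```

```text
0 [ 0.4858 -0.0394  0.083 ] True
0.3 [ 0.4881 -0.0282  0.1248] True
0.58 [ 0.4923 -0.0072  0.1591] True
guard False [-1.52 -0.65  0.5 ] [ 0.48617808 -0.03947295  0.08333286] 18.3667
```

View pics/w4.png

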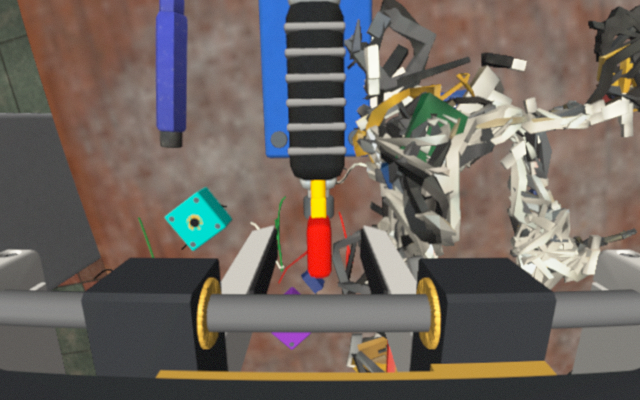

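View pics/s4.png

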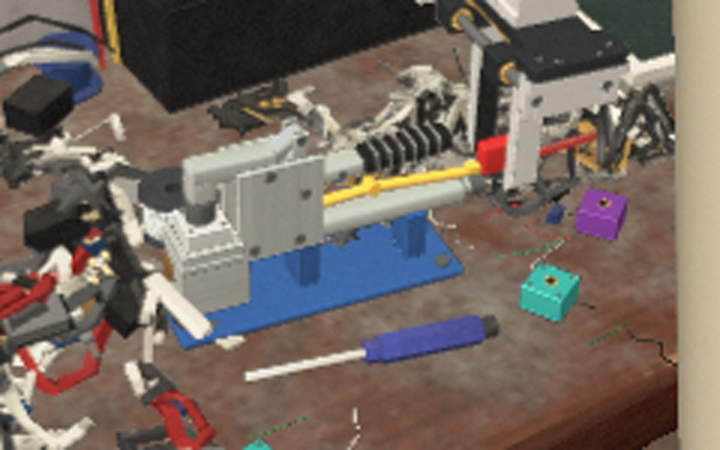

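The tab (wrist column about 318) sits centred between the fingers. The grip point looks a little far out, so I'll shift 5 mm inward, close, and lift in steps.

```bash
cat > lift.py <<'E'
from h import *
off=(-.139,.011)
r.move_l(lev(0,0,off)[0],vel=.05)
gripper_to(.0,15); r.hold(.2)
print("opening",telemetry.current_opening(),telemetry.current_ee_pos(),telemetry.current_t())
f0=np.array(telemetry.current_wrist_force()); print(f0.round(2))
b=0; peak=0
while b<.56:
    b+=.03
    p,q=lev(b,0,off); r.move_l(p,q,vel=.03)
    f=np.array(telemetry.current_wrist_force())-f0; F=np.linalg.norm(f); peak=max(peak,-f[2])
    print(round(b,2),f.round(2),round(telemetry.current_opening(),4),round(telemetry.current_t(),2))
    if F>25: print("HIGH"); break
    if peak>3 and -f[2]<peak-2.5: print("drop"); break
r.hold(.2)
im=vision.snapshot("scene"); cv2.imwrite("pics/s5.png",cv2.resize(im[130:280,220:460,::-1],None,fx=3,fy=3,interpolation=2))
for t in ["handle_grip","lever_tab"]:
        for d in models.mark_of(t,"scene")[:2]: print(t,[round(float(v),4) for v in d["at"]],round(d["score"],2))
E
python3 lift.py
```

```text
opening 0.012345366539691007 [ 0.4871803  -0.03463831  0.08306289] 19.525
[ 1.04 -0.69 -0.36]
0.03 [ 1.71 -0.19 -1.12] 0.0121 19.82
0.06 [ 0.79 -0.98 -1.36] 0.0124 20.11
0.09 [ 1.51 -0.77 -0.49] 0.0117 20.4
0.12 [ 1.98 -1.55 -1.19] 0.0121 20.69
0.15 [ 2.14 -1.22 -0.59] 0.012 20.98
0.18 [ 2.13 -0.56 -1.19] 0.0121 21.27
0.21 [ 1.38 -1.97 -0.83] 0.0118 21.57
0.24 [ 1.61 -1.6  -1.08] 0.0122 21.86
0.27 [ 2.66 -1.81 -1.43] 0.0119 22.15
0.3 [ 3.19 -2.25 -1.43] 0.012 22.44
0.33 [ 2.55 -2.14 -1.85] 0.0121 22.73
0.36 [ 1.57 -2.12 -1.49] 0.012 23.02
0.39 [ 2.42 -2.32 -1.06] 0.0117 23.32
0.42 [ 2.83 -1.21 -0.95] 0.0123 23.61
0.45 [ 2.37 -1.25 -1.84] 0.0118 23.9
0.48 [ 2.95 -1.27 -1.5 ] 0.0117 24.19
0.51 [ 1.96 -0.87 -1.82] 0.0124 24.48
0.54 [ 2.09 -1.36 -2.01] 0.0122 24.77
0.57 [ 1.36 -0.65 -1.12] 0.0119 25.07
handle_grip [0.5033, 0.0315, 0.1366] 0.85
lever_tab [0.4944, -0.0024, 0.1531] 0.49
```

View pics/s5.png

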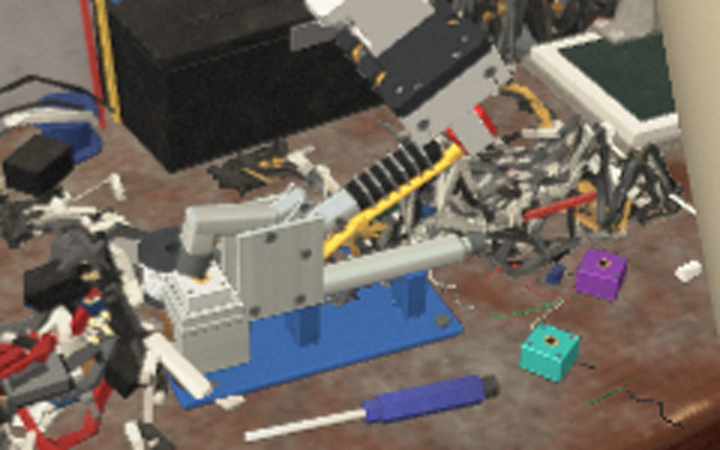

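The handle sprang open (grip point z about 0.137 m) with the tab raised. Now I'll lower the lever back along its arc, pause with it still raised and my hand clear of the handle, then release and retreat.

```bash
cat > low.py <<'E'
from h import *
off=(-.139,.011)
for b in (.5,.42,.34,.26):
    p,q=lev(b,0,off); r.move_l(p,q,vel=.05)
r.hold(.4)
im=vision.snapshot("scene"); cv2.imwrite("pics/s6.png",cv2.resize(im[130:280,220:460,::-1],None,fx=3,fy=3,interpolation=2))
for t in ["handle_grip","lever_tab"]:
        for d in models.mark_of(t,"scene")[:2]: print(t,[round(float(v),4) for v in d["at"]],round(d["score"],2))
for b in (.18,.1,.02):
    p,q=lev(b,0,off); r.move_l(p,q,vel=.05)
r.hold(.2); print(telemetry.current_wrist_force(),telemetry.current_t())
gripper_to(.04); r.hold(.2)
p=np.array(telemetry.current_ee_pos())
r.move_l(p+[0,0,.14],q,vel=.12); r.hold(.3)
for c in ("scene","top"):
    im=vision.snapshot(c); cv2.imwrite(f"pics/{c}7.png",im[:,:,::-1])
    for t in ["handle_grip","lever_tab","block","bush"]:
        for d in models.mark_of(t,c)[:4]: print(c,t,[round(float(v),4) for v in d["at"]],round(d["score"],2))
    if c=="scene": cv2.imwrite("pics/s7.png",cv2.resize(im[130:280,220:460,::-1],None,fx=3,fy=3,interpolation=2))
print(telemetry.current_t())
E
python3 low.py
```

```text
handle_grip [0.5067, 0.0285, 0.1391] 0.71
lever_tab [0.4915, -0.0251, 0.1165] 0.48
[ 2.96165351 -3.77601094 -1.48462671] 28.7667
scene handle_grip [0.5057, 0.0273, 0.1372] 0.65
scene lever_tab [0.488, -0.0344, 0.0807] 0.8
scene block [0.3746, 0.2286, -0.0003] 0.91
scene block [0.3977, 0.3228, -0.0012] 0.8
scene block [0.4511, -0.1101, 0.0] 0.67
scene block [0.409, -0.0235, -0.0045] 0.63Traceback (most recent call last):
  File "low.py", line 18, in <module>
    for d in models.mark_of(t,c)[:4]: print(c,t,[round(float(v),4) for v in d["at"]],round(d["score"],2))
             ~~~~~~~~~~~~~~^^^^^
ValueError: it knows: block, board, driver_blue, handle, handle_grip, lever, lever_tab, pliers, solder_spool
```

View pics/s6.png

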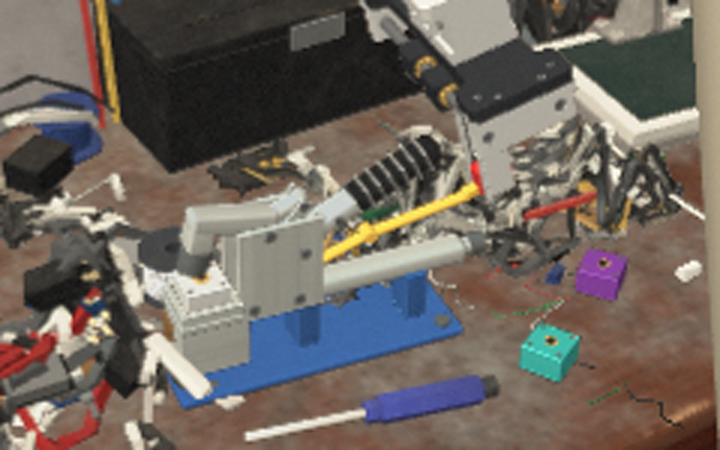

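```bash
python3 - <<'E'
from h import *
p=np.array(telemetry.current_ee_pos())
r.move_l([p[0]-.06,p[1]+.02,p[2]+.05],vel=.2); r.hold(.3)
for c in ("scene","wrist","top"):
    im=vision.snapshot(c)[:,:,::-1]; cv2.imwrite(f"pics/{c}8.png",im)
    for t in ["handle_grip","lever_tab","handle","block"]:
        for d in models.mark_of(t,c)[:4]: print(c,t,[round(float(v),4) for v in d["at"]],round(d["score"],2))
    if c=="scene": a=cv2.resize(im[170:280,260:420],(800,550),interpolation=2); cv2.imwrite("pics/s8.png",a)
print(telemetry.current_t())
E
```

```text
scene handle_grip [0.5033, 0.0304, 0.1376] 0.9
scene lever_tab [0.4865, -0.0317, 0.0798] 0.82
scene handle [0.5169, 0.1157, 0.0894] 0.64
scene block [0.4514, -0.1077, 0.0021] 0.73
scene block [0.4007, 0.323, -0.0017] 0.67
scene block [0.3743, 0.2289, -0.0006] 0.66
scene block [0.5285, 0.1739, 0.0585] 0.6
wrist handle_grip [0.4988, 0.0305, 0.1433] 0.9
wrist lever_tab [0.4827, -0.0347, 0.0768] 0.7
wrist handle [0.5152, 0.1117, 0.0906] 0.88
wrist block [0.4535, -0.1092, 0.0051] 0.85
wrist block [0.4063, -0.0284, 0.0015] 0.63
top handle_grip [0.5001, 0.0321, 0.1388] 0.71
top lever_tab [0.4856, -0.0404, 0.0814] 0.49
top handle [0.5151, 0.1135, 0.0956] 0.73
top block [0.3938, 0.3255, -0.002] 0.68
top block [0.3688, 0.2315, -0.0011] 0.63
top block [0.5239, 0.1751, 0.0586] 0.61
33.0083
```

View pics/s8.png

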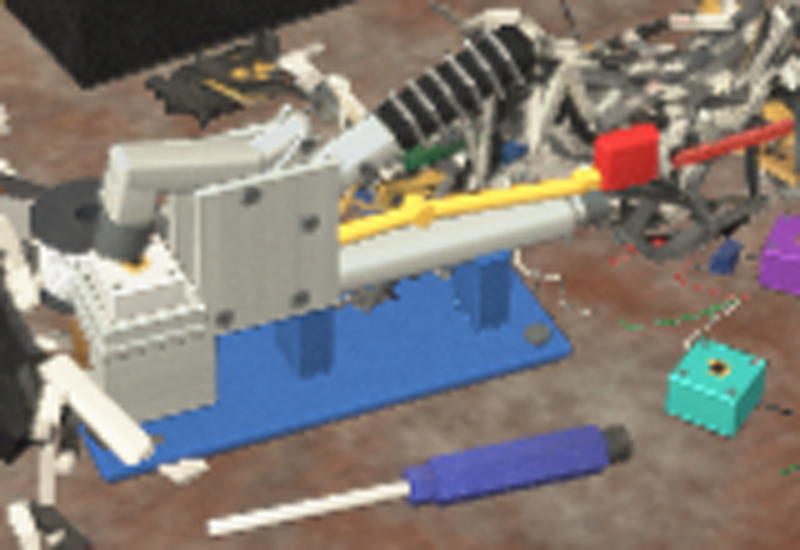

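View pics/wrist8.png

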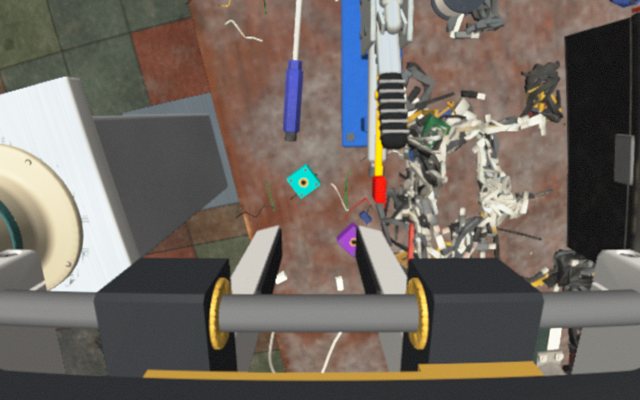

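The handle stands open, the lever is back at rest, the block is in its nest and the bush looks flush. The arm is clear, so I'm handing in.

```bash
python3 -c "
from plant import r
r.sign_off()"
```

```text
the job is handed in; nothing more can be done
```

The pliers locked by themselves, opened again with the release lever, and I handed the job in at about 33 s of the 66 s; no verdict was reported.

- **Locking:** I pressed the grip down along its arc in small steps. The force peaked at about 9.3 N, then fell to zero at about 107 mm height. After I took the fingers off, the handle stayed locked with its grip point at about 102 mm.
- **Opening:** I pinched the red tab and swung it up along its arc to 0.57 rad. The handle sprang open. The pull grew so little that I could not feel the release; I only saw it in the picture. I lowered the lever partway and held it raised for 0.4 s with the handle open and the fingers clear, then lowered it to rest and let go.
- **Last checks:**
  - The grip point is at about 138 mm.
  - The tab mark is at about 80 mm, against 83 mm at rest, which is within the network's error.
  - The block was found in its nest at z about 58 mm, about 64 mm along the pliers.
  - The screwdriver and spool look undisturbed. I did not check the circuit board on its own.
  - The arm was clear of everything.
- **Not measured:** The bush looks pressed in, but the upper jaw partly hides it and the networks do not know it. Its height is inferred from the full snap.

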